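Close the spice jar and stand it against the riser

ROBOT

A 6-joint arm with a two-finger parallel gripper is mounted at the origin on the work surface. World frame = base frame: x ahead of the robot, y to its left, z up, the work surface at z = 0. Lengths are in m, angles in rad, forces in N, time in s.
With the tool pointing down it reaches from about 0.425 to 0.925 m from the base axis. Payload 12.5 kg.
Tool frame: the origin (TCP) lies at the very end of the fingers, on their centre line; the grasp point (between the pads) lies env.grip_point_offset behind it (env.grip_point_offset is the distance from the TCP to the grasp point, in m); z points along the fingers, y is the line along which they close (so a half turn about z gives the same grasp; the last joint's range is limited). The gripper opens to 85 mm and grips with 20 to 120 N. Pads are 22 mm wide; open, the fingers measure 114 mm over their backs; the gripper's body (76 mm by 85 mm) begins 54 mm behind the grasp point. The pads swing forward as they close: fully open they stand 13 mm farther back than shut.
Start: joints at [1.225, 0.491, 1.559, -0, 1.092, -0.106], TCP at [0.148, 0.607, 0.231] pointing down, gripper open.
Joint ranges: [-3.1, 3.1], [-0.84, 2.19], [0.05, 2.79], [-1.13, 4.28], [0.06, 2.93], [-2.69, 2.69]. Speed limits (rad/s): [2.22, 2.22, 2.79, 3.14, 3.14, 3.14].

INTERFACE

Orientations are given as [roll, pitch, yaw] about the fixed x, y, z axes, in that order (R = Rz(yaw) Ry(pitch) Rx(roll)).
In Python, from rig import sensors, optics, ticket, env gives the robot as it stands.
- The arm moves only by the tool servo_tool, never from a script. Its argument "targets" is text: rows parted by semicolons, each of 5 numbers parted by spaces: the shift along the tool's x, y, z in cm, then the turn about the tool's z in degrees, then the finger opening in cm, from 0 to 8.54. In form: dx dy dz yaw jaw; .... A call has 1 to 8 rows; each row is the pose to reach, as a shift and turn from the pose commanded when the call began, along the tool's axes at that moment; what a row does not reach only later rows make up. A row lasts 1/10 s, in which the tool goes at most 50 mm and 8.59 degrees, less where a joint would pass 70% of its speed; a pose out of reach is approached as far as the arm can. A call with a gripper value outside its range is refused whole. The fingers move at their own pace and stop on an object; the grip force is fixed at half the most. Time passes only in rows, so rows that repeat a pose let the fingers close. It gives the time, the measured TCP pose, the force, the opening and the grip force at its end, in the units of the state.
- sensors.get_state(): the state, without advancing time (a new reading comes with each control period).
- optics.grab_frame(name): name is "side" or "top"; returns the picture (420x560x3 uint8, blue, green, red); there is no depth.
- optics.camera_model(name): a dict with "K" (3x3 intrinsics, pixels), "view" (4x4, takes a point from world to camera coordinates). Camera axes: x right, y down, z forward; pixel columns grow to the right and rows downward; lengths in m; the calibration is good to about 2 mm. A picture is of the moment at which its call begins. camera_model takes no time and is no camera call.
- ticket.job_done(): hands the job in; it is judged then, once.
The state is a dict: "clock": time; "joint_pos": joint angles; "joint_vel": joint speeds; "joint_efforts": joint torques, N m; "tcp_pos": TCP position; "tcp_rot": TCP orientation; "force": force on the tool from outside, world axes, zero at the start; "torque": the same for the moment, N m; "gripper_width": finger opening in m; "grasp_force": force on a finger pad.
Only numpy, scipy, OpenCV 4.12 (cv2) and the standard library are available. Lean on these libraries where they do the work, as an engineer would, in place of code of your own. Each camera call takes 0.05 s, during which the arm holds its last target. There are 200 camera calls.

TASK

Tidy the shelf: stand the one open square glass jar upright on the white shelf with one flat side flush against the robot-facing front of the two-step riser's lower step, that side wholly within the riser's width, and gently seat the loose bamboo lid on it so that it sits fully down and level. Do not drop the lid or tip the jar over, and leave the two closed jars and the mortar where they are.

Things in the scene. Friction and masses are not known exactly. Their poses are not given: they have to be found in the camera images.
- open_jar: The only jar without a lid: square clear glass jar, 66 x 66 mm outside, 100 mm high, walls 4 mm (mouth 58 x 58 mm inside), floor 4 mm, 0.35 kg. Origin: centre of its underside; x and y are square to its sides, z up. It stands on the white shelf board, top 18 mm above the work surface.
- lid: Loose square bamboo lid lying plug down on the shelf, 0.12 kg, 48 mm high. From below: plug 52 x 52 mm, 8 mm deep, goes loosely into the jar's mouth; slab 74 x 74 mm, 12 mm thick, rests on the jar's rim; bar handle 50 mm long (along x), 16 mm wide (y), 28 mm high, on the slab's middle. Origin: centre of the plug's underside; z up. Any quarter turn fits.
- lid_seat (a point): Point on the lid's axis at the slab's underside (8 mm above the lid's origin); when seated it is level with the jar's rim, 100 mm above the jar's underside. Axes as the lid.
- riser: Fixed riser of smoke-grey acrylic with two steps, 120 mm deep (x) and 200 mm wide (y): lower step, nearer the robot, 60 mm deep and 40 mm high; upper step behind it, 60 mm deep and 80 mm high. Origin: centre of its underside, on the shelf; x points from the front to the back.
- riser_front (a point): Middle of the lower edge of the riser's front face (the 40 mm high, 200 mm wide face towards the robot), at shelf height. Axes as the riser: -x points out of the face, y runs along it.
- closed_jar_a: Bystander: jar of the same size with its lid already on (140 mm high in all). Origin: centre of its underside.
- closed_jar_b: Bystander: a second closed jar, the same as the other. Origin: centre of its underside.
- mortar: Bystander: round dark red ceramic mortar, 124 mm across at the rim, 80 mm high, with a steel pestle 20 mm thick leaning in it, sticking out 100 mm from the axis on the -x side, up to 135 mm high. Origin: centre of its underside.
Things that resemble listed ones, but are neither listed nor needed, are in the scene too. What is shaped like the open_jar but purple or red is not meant. There is more than one size of the lid; the job needs the smaller.

How it is judged:
At the end, for the whole second after the job is handed in: Jar upright (0.03 rad) on the shelf, a side parallel to the riser's front (0.05 rad), at most 3.5 mm from it and within its width; lid plug down on the jar, slab on the rim (2.5 mm), level with it (0.03 rad), centred (7 mm); both released, at rest; closed jars and mortar unmoved (20 mm) (x of open_jar in the frame of riser_front between -0.0365 and -0.028 m and y of open_jar in the frame of riser_front between -0.069 and 0.069 m and (angle between the x axis of open_jar and the x axis of riser, either way round below 0.05 rad or angle between the x axis of open_jar and the y axis of riser, either way round below 0.05 rad) and height (world z) of open_jar below 0.021 m and angle between open_jar's own z axis and vertical below 0.03 rad and z of lid_seat in the frame of open_jar between 0.0975 and 0.1025 m and horizontal distance between lid_seat and open_jar below 0.007 m and angle between the z axis of lid and the z axis of open_jar, either way round below 0.03 rad and linear speed of each of lid, open_jar below 0.01 m/s); the robot touches nothing.
It fails at once if the lid is dropped or thrown (moving faster than 0.6 m/s with no finger on it) (linear speed of lid above 0.6 m/s and contact force between the fingers and lid below 0.05 N).
It fails at once if the lid is pressed on the glass jar with more than 50 N (contact force between lid and open_jar above 50 N).
It fails at once if the open jar is tipped over (tilted more than 0.6 rad) (angle between open_jar's own z axis and vertical above 0.6 rad).
It fails at once if a closed jar or the mortar is moved more than 20 mm (distance of any of closed_jar_a, closed_jar_b, mortar from where it was at the start of the episode above 0.02 m).
It also fails if it takes over 69 s, if anything falls off the work surface, if the arm or the gripper's body presses on something with over 40 N, if the wrist force passes 120 N, or if a joint passes its speed limit or range.

## Working session

There is one attempt and no reset: what is moved stays moved. The work goes in short steps, Python scripts to look and compute and a tool call to move; the robot and the scene stay as the last step left them, time stands still between calls to the robot, and variables do not carry over. Pictures are saved under pics/ and viewed, at most 10 in all, crops included, and the job is handed in when it is done.

Besides the shell and the picture viewer there is one more tool, called after "Call:" by a JSON object that holds its "api" and its "payload", one argument or row to a line. servo_tool: Moves the arm, as the interface text tells. Its arguments: {"type":"object","properties":{"targets":{"type":"string"}},"required":["targets"]}

```bash
mkdir -p pics; python3 - <<'E'
from rig import sensors, optics, ticket, env
import cv2,numpy as np
np.set_printoptions(precision=4,suppress=True)
print(env.grip_point_offset, sensors.get_state())
for n in("side","top"):
    cv2.imwrite(f"pics/{n}0.png",optics.grab_frame(n)); m=optics.camera_model(n); print(n,m["K"],m["view"])
E
```

```text
0.0187 {'clock': 0.0, 'joint_pos': array([ 1.2254,  0.4916,  1.5595, -0.    ,  1.0917, -0.1056]), 'joint_vel': array([-0.0007, -0.0005,  0.0005,  0.0015, -0.002 ,  0.0008]), 'joint_efforts': array([ -0.002 , -61.8452, -26.1585,  -0.0002,   0.0041,   0.    ]), 'tcp_pos': array([0.1483, 0.6069, 0.2307]), 'tcp_rot': array([-3.1404, -0.0001,  2.9018]), 'force': array([0.4355, 0.3046, 0.8498]), 'torque': array([-0.003 ,  0.0401, -0.0448]), 'grasp_force': 0.0, 'gripper_width': 0.08557482698732154}
side [[544.9064   0.     287.3101]
 [  0.     544.9064 203.9173]
 [  0.       0.       1.    ]] [[ 0.9931 -0.1167 -0.0136 -0.4825]
 [-0.0744 -0.5352 -0.8415  0.0741]
 [ 0.0909  0.8366 -0.5402  1.2758]
 [ 0.      0.      0.      1.    ]]
top [[455.3015   0.     281.0529]
 [  0.     455.3015 210.5168]
 [  0.       0.       1.    ]] [[ 0.0053 -1.      0.0007 -0.0058]
 [-0.9845 -0.0053 -0.1752  0.4709]
 [ 0.1752  0.0002 -0.9845  1.2304]
 [ 0.      0.      0.      1.    ]]
```

View pics/top0.png

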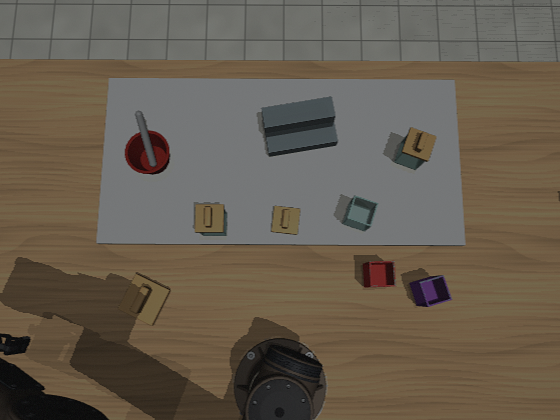

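View pics/side0.png

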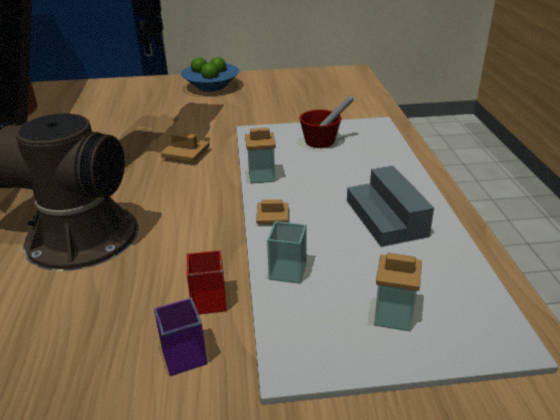

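Top view: the open jar is at about (360,212), the small lid at (286,220), and the riser front edge runs (268,155)–(337,147). The closed jars are at (210,218) and (416,147), and the mortar is at (148,152). I'll enlarge both views to pick corners.

```bash
python3 - <<'E'
import cv2
t=cv2.imread("pics/top0.png")[90:240,250:450]
cv2.imwrite("pics/tc.png",cv2.resize(t,None,fx=4,fy=4,interpolation=cv2.INTER_CUBIC))
t=cv2.imread("pics/side0.png")[160:290,240:440]
cv2.imwrite("pics/sc.png",cv2.resize(t,None,fx=4,fy=4,interpolation=cv2.INTER_CUBIC))
E
```

```text
(no output)
```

View pics/tc.png

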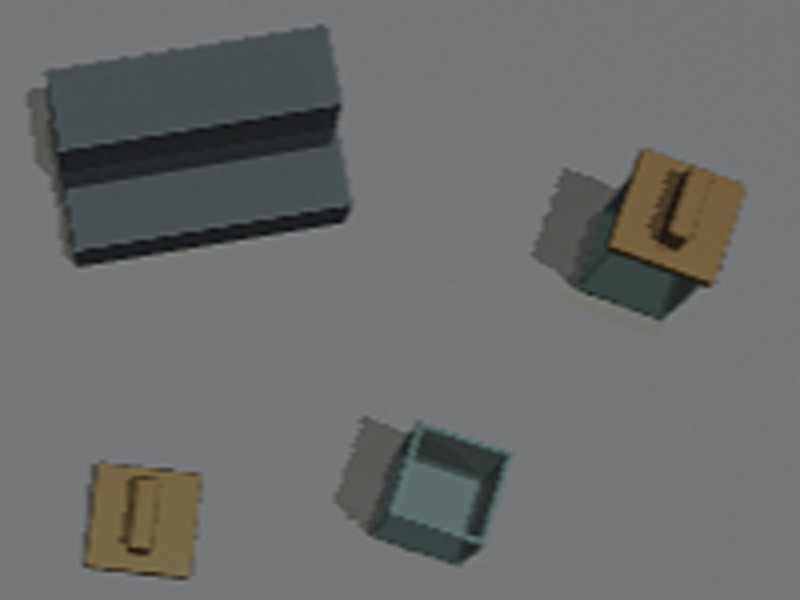

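View pics/sc.png

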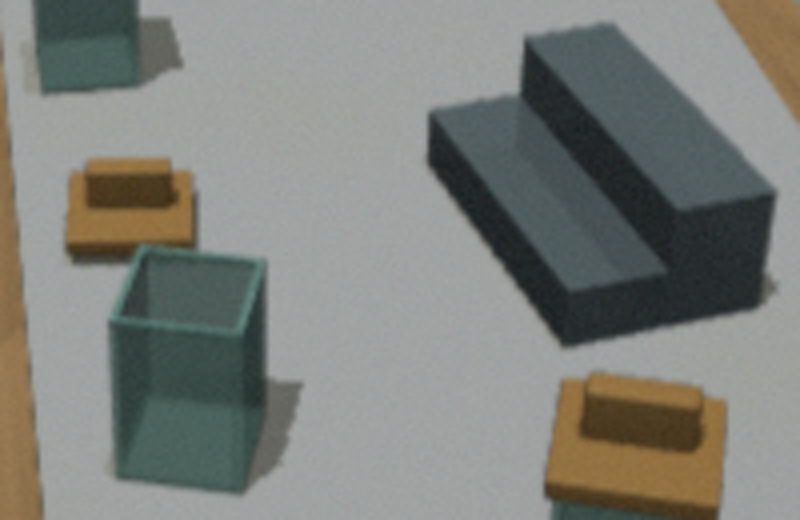

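The enlarged crops give clear corners for the jar, lid and riser in both views. I'll fit the poses from them jointly.

```bash
cat > fit.py <<'E'
import numpy as np
from scipy.optimize import least_squares
from rig import optics
CM={n:optics.camera_model(n) for n in("side","top")}
def proj(n,P):
    m=CM[n]; p=np.c_[P,np.ones(len(P))]@m["view"].T[:,:3]; q=p@m["K"].T; return q[:,:2]/q[:,2:]
def world(p,L):
    c,s=np.cos(p[2]),np.sin(p[2]); return np.c_[p[0]+c*L[:,0]-s*L[:,1],p[1]+s*L[:,0]+c*L[:,1],L[:,2]+.018]
def fit(obs,p0):
    """obs: {cam: [(lx,ly,lz,u,v)..]} in mm and full-image pixels -> x,y,yaw"""
    O={n:np.array(o,float) for n,o in obs.items()}
    f=lambda p:np.concatenate([(proj(n,world(p,o[:,:3]/1000))-o[:,3:]).ravel() for n,o in O.items()])
    r=least_squares(f,p0,loss="soft_l1"); e=f(r.x)
    return r.x,np.sqrt((e**2).mean()),e.reshape(-1,2)
def crop(o,x0,y0,k=4): return [(a,b,c,(u+.5)/k-.5+x0,(v+.5)/k-.5+y0) for a,b,c,u,v in o]
E
python3 - <<'E'
from fit import *
np.set_printoptions(precision=4,suppress=True)
T=lambda o:crop(o,250,90); S=lambda o:crop(o,240,160)
r={"top":T([(60,100,80,48,72),(60,-100,80,326,27),(0,-100,80,340,104),(0,100,80,58,152),(-60,-100,40,350,208),(-60,100,40,73,250),(-60,100,0,78,266),(-60,-100,0,348,222)]),
"side":S([(0,100,80,525,38),(60,100,80,614,25),(60,-100,80,775,192),(0,-100,80,680,212),(-60,100,40,430,112),(-60,-100,40,568,292),(-60,100,0,430,165),(-60,-100,0,566,346),(60,-100,0,762,305)])}
a=33
j={"top":T([(a,a,100,417,423),(a,-a,100,512,455),(-a,-a,100,483,545),(-a,a,100,391,517),(-a,a,0,370,535),(-a,-a,0,462,563)]),
"side":S([(-a,a,100,142,246),(a,a,100,265,262),(a,-a,100,240,332),(-a,-a,100,110,320),(-a,-a,0,115,477),(a,-a,0,243,492)])}
a=37
l={"top":T([(a,a,20,97,462),(a,-a,20,202,473),(-a,-a,20,189,578),(-a,a,20,85,568)]),
"side":S([(-a,a,20,70,172),(a,a,20,193,174),(a,-a,20,196,243),(-a,-a,20,67,246)])}
c={"top":T([(a,a,112,645,150),(a,-a,112,745,187),(-a,-a,112,712,284),(-a,a,112,608,250)])}
for n,o,p0 in(("riser",r,[.75,0,.1]),("jar",j,[.5,-.2,-.3]),("lid",l,[.5,0,0]),("cjA",c,[.6,-.3,-.3])):
    p,e,E=fit(o,p0); print(n,p,e); 
    for k in("top","side"):
        if k in o: print(k,fit({k:o[k]},p0)[0])
    if n=="riser":
        R=np.array([[np.cos(p[2]),-np.sin(p[2])],[np.sin(p[2]),np.cos(p[2])]]); print("front",p[:2]+R@[-.06,0],"jar target",p[:2]+R@[-.0945,0])
E
```

```text
riser [ 0.7129 -0.0537  0.1759] 0.8126338725723163
top [ 0.7105 -0.0541  0.1736]
side [ 0.7146 -0.052   0.1753]
front [ 0.6538 -0.0642] jar target [ 0.6199 -0.0702]
jar [ 0.4604 -0.2158 -0.3119] 0.8772644350993053
top [ 0.4586 -0.2172 -0.3   ]
side [ 0.4617 -0.2132 -0.3292]
lid [ 0.4479 -0.0163 -0.1062] 0.5912231431973453
top [ 0.4458 -0.0157 -0.1047]
side [ 0.4492 -0.0177 -0.101 ]
cjA [ 0.6373 -0.3701 -0.3587] 0.4704397273924189
top [ 0.6373 -0.3701 -0.3587]
```

```bash
cat > go.py <<'E'
import sys,numpy as np
from rig import sensors
from scipy.spatial.transform import Rotation as R
np.set_printoptions(precision=4,suppress=True)
s=sensors.get_state(); M=R.from_euler("xyz",s["tcp_rot"])
print("t",s["clock"],"pos",s["tcp_pos"],"yaw",s["tcp_rot"][2],"w",s["gripper_width"],"F",s["force"],"g",s["grasp_force"],"j6",s["joint_pos"][5])
for a in sys.argv[1:]:   # x,y,z,yaw
    x,y,z,w=map(float,a.split(","))
    d=M.inv().apply(np.array([x,y,z])-s["tcp_pos"])*100
    t=-np.degrees((w-s["tcp_rot"][2]+np.pi/2)%np.pi-np.pi/2)
    print(a,"->",d.round(2),"turn",round(t,2))
E
python3 go.py .45,.32,.23,2.9 .52,.05,.23,2.9 .4604,-.2158,.23,2.83
```

```text
t 0.1 pos [0.1483 0.6069 0.2308] yaw 2.9018147732675326 w 0.08571908529271342 F [-0.0076  0.056  -0.6811] g 0.0 j6 -0.10560532520163567
.45,.32,.23,2.9 -> [-36.12 -20.71   0.09] turn 0.1
.52,.05,.23,2.9 -> [-49.33 -45.27   0.12] turn 0.1
.4604,-.2158,.23,2.83 -> [-49.85 -72.51   0.15] turn 4.11
```

Call:
{"api": "servo_tool", "payload": {
  "targets": "-4.3 -2.5 0 0 8.54; -8.6 -5 0 0 8.54; -13 -7.5 0 0 8.54; -17.3 -10 0 0 8.54; -21.7 -12.5 0 0 8.54; -26 -15 0 0 8.54; -30 -17.3 0 0 8.54; -34 -19.6 0 0 8.54"
}}

```text
clock: 0.9
tcp_pos: [0.4333, 0.3343, 0.2312]
tcp_rot: [-3.141, -0.0, 2.902]
force: [0.3, 1.1, -1.1]
gripper_width: 0.0855
grasp_force: 0.0
```

Call:
{"api": "servo_tool", "payload": {
  "targets": "-2.5 -4 0 0 8.54; -5 -8 0 0 8.54; -7.5 -12 0 0 8.54; -10 -16 0 0 8.54; -12 -20 0 0 8.54; -14 -24 0 0 8.54; -15 -28.5 0 0 8.54; -15 -33 0 0 8.54"
}}

```text
clock: 1.7
tcp_pos: [0.4998, -0.0222, 0.2309]
tcp_rot: [3.142, -0.0, 2.902]
force: [0.1, 0.4, -0.2]
gripper_width: 0.0855
grasp_force: 0.0
```

```bash
python3 go.py .4604,-.2158,.23,2.83
```

```text
t 1.7 pos [ 0.4998 -0.0222  0.2309] yaw 2.901608881983316 w 0.08549588623390653 F [ 0.1493  0.3517 -0.2023] g 0.0 j6 -1.507430028959003
.4604,-.2158,.23,2.83 -> [ -0.77 -19.74   0.09] turn 4.1
```

Call:
{"api": "servo_tool", "payload": {
  "targets": "-0.2 -4.7 0 1 8.54; -0.4 -9.4 0 2 8.54; -0.6 -14 0 3 8.54; -0.77 -17.5 0 4.1 8.54; -0.77 -19.7 0 4.1 8.54; -0.77 -19.7 0 4.1 8.54; -0.77 -19.7 2 4.1 8.54; -0.77 -19.7 4 4.1 8.54"
}}

```text
clock: 2.5
tcp_pos: [0.4603, -0.2128, 0.191]
tcp_rot: [3.142, 0.001, 2.83]
force: [0.9, -0.1, 0.3]
gripper_width: 0.0859
grasp_force: 0.0
```

```bash
python3 go.py .4604,-.2158,.075,2.83; python3 - <<'E'
from rig import optics; import cv2,numpy as np
a=optics.grab_frame("top")[150:270,290:430]; b=optics.grab_frame("side")[130:310,180:390]
cv2.imwrite("pics/a.png",np.hstack([cv2.resize(a,(400,343)),cv2.resize(b,(400,343))]))
E
```

```text
t 2.5 pos [ 0.4603 -0.2128  0.191 ] yaw 2.8302102160426648 w 0.08587195183357792 F [ 0.8604 -0.1156  0.3179] g 0.0 j6 -1.823140040235678
.4604,-.2158,.075,2.83 -> [-0.09 -0.28 11.6 ] turn 0.01
```

View pics/a.png

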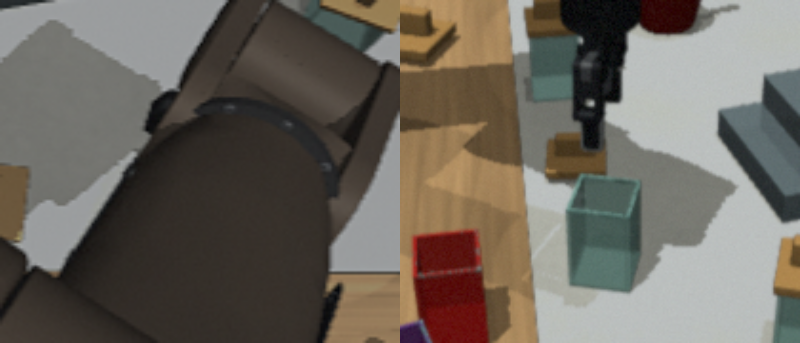

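The side view shows the open fingers directly above the jar, with the near tip around (282,209), so I can descend.

Call:
{"api": "servo_tool", "payload": {
  "targets": "-0.1 -0.25 2.5 0 8.54; -0.1 -0.25 5 0 8.54; -0.1 -0.25 7 0 8.54; -0.1 -0.25 9 0 8.54; -0.1 -0.25 10.5 0 8.54; -0.1 -0.25 11.6 0 8.54; -0.1 -0.25 11.6 0 8.54; -0.1 -0.25 11.6 0 6"
}}

```text
clock: 3.4
tcp_pos: [0.4607, -0.216, 0.0759]
tcp_rot: [-3.142, 0.0, 2.831]
force: [-1.1, -0.0, 0.4]
gripper_width: 0.073
grasp_force: 0.0
```

Call:
{"api": "servo_tool", "payload": {
  "targets": "0 0 0 0 6; 0 0 0 0 6; 0 0 0 0 6; 0 0 0 0 6; 0 0 0 0 6; 0 0 0 0 6"
}}

```text
clock: 4.0
tcp_pos: [0.4609, -0.2162, 0.0763]
tcp_rot: [-3.141, 0.002, 2.83]
force: [0.4, 1.8, 6.6]
gripper_width: 0.0656
grasp_force: 67.6
```

Call:
{"api": "servo_tool", "payload": {
  "targets": "0 0 -0.5 0 6; 0 0 -1.5 0 6; 0 0 -2.5 0 6; 0 0 -3 0 6; 0 0 -3 0 6"
}}

```text
clock: 4.5
tcp_pos: [0.4606, -0.2163, 0.1063]
tcp_rot: [-3.141, 0.002, 2.83]
force: [0.6, -0.8, -4.7]
gripper_width: 0.0651
grasp_force: 67.4
```

```bash
python3 go.py .5898,-.0756,.106,3.317 
```

```text
t 4.5 pos [ 0.4606 -0.2163  0.1063] yaw 2.830207575915539 w 0.06514853699689026 F [ 0.6418 -0.8496 -4.7453] g 67.40509271621704 j6 -1.8283475410538523
.5898,-.0756,.106,3.317 -> [-7.99 17.35  0.03] turn -27.89
```

Call:
{"api": "servo_tool", "payload": {
  "targets": "-1 2 0 -3 6; -2.2 4.8 0 -7.5 6; -3.5 7.6 0 -12 6; -4.8 10.4 0 -16.5 6; -6 13 0 -21 6; -7.2 15.6 0 -25 6; -8 17.3 0 -27.9 6; -8 17.3 0 -27.9 6"
}}

```text
clock: 5.3
tcp_pos: [0.5905, -0.0744, 0.1049]
tcp_rot: [3.141, 0.0, -2.963]
force: [0.2, -0.3, -3.6]
gripper_width: 0.0659
grasp_force: 67.9
```

```bash
python3 go.py .5898,-.0756,.0765,3.317; python3 - <<'E'
from rig import optics; import cv2,numpy as np
b=optics.grab_frame("side")[120:270,250:450]
cv2.imwrite("pics/b.png",cv2.resize(b,(800,600),interpolation=cv2.INTER_CUBIC))
E
```

```text
t 5.3 pos [ 0.5905 -0.0744  0.1049] yaw -2.962563001222102 w 0.06585074218711587 F [ 0.2393 -0.2619 -3.636 ] g 67.94073700904846 j6 -1.9864229503111044
.5898,-.0756,.0765,3.317 -> [ 0.1  -0.11  2.84] turn 0.21
```

View pics/b.png

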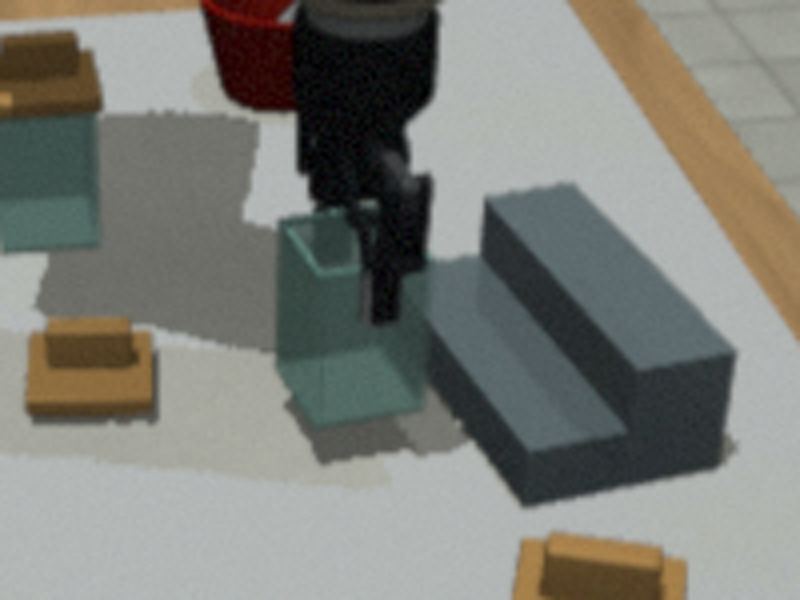

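The jar is held upright about 3 cm in front of the riser and square to it; its near face bottom spans (315,425)–(425,405) in the crop. Next I lower it to a small hover and approach the riser.

Call:
{"api": "servo_tool", "payload": {
  "targets": "0.1 -0.1 1 0.2 6; 0.1 -0.1 2 0.2 6; 0.1 -0.1 2.7 0.2 6; 0.1 -0.1 2.7 0.2 6; -0.5 -0.1 2.7 0.2 6; -1 -0.1 2.7 0.2 6; -1.5 -0.1 2.7 0.2 6; -1.5 -0.1 2.7 0.2 6"
}}

```text
clock: 6.15
tcp_pos: [0.6053, -0.0741, 0.0783]
tcp_rot: [-3.141, 0.001, -2.969]
force: [-0.3, -0.6, -3.3]
gripper_width: 0.065
grasp_force: 68.0
```

Call:
{"api": "servo_tool", "payload": {
  "targets": "-0.2 0 0 0 6; -0.4 0 0 0 6; -0.6 0 0 0 6; -0.6 0 0 0 6"
}}

```text
clock: 6.55
tcp_pos: [0.6106, -0.0732, 0.0783]
tcp_rot: [3.142, 0.0, -2.969]
force: [-0.2, -0.2, -4.2]
gripper_width: 0.0654
grasp_force: 68.0
```

Call:
{"api": "servo_tool", "payload": {
  "targets": "-0.2 0 0 0 6; -0.4 0 0 0 6; -0.4 0 0 0 6"
}}

```text
clock: 6.85
tcp_pos: [0.6146, -0.0725, 0.0783]
tcp_rot: [-3.142, 0.0, -2.969]
force: [-0.3, -0.1, -3.6]
gripper_width: 0.0656
grasp_force: 68.0
```

Call:
{"api": "servo_tool", "payload": {
  "targets": "-0.1 0 0 0 6; -0.2 0 0 0 6; -0.2 0 0 0 6"
}}

```text
clock: 7.15
tcp_pos: [0.6164, -0.0722, 0.0783]
tcp_rot: [3.142, 0.0, -2.969]
force: [0.3, -0.1, -3.6]
gripper_width: 0.0656
grasp_force: 68.0
```

Call:
{"api": "servo_tool", "payload": {
  "targets": "-0.1 0 0 0 6; -0.2 0 0 0 6; -0.2 0 0 0 6"
}}

```text
clock: 7.45
tcp_pos: [0.6184, -0.0718, 0.0782]
tcp_rot: [3.142, 0.0, -2.97]
force: [0.6, 0.2, -3.4]
gripper_width: 0.0655
grasp_force: 68.0
```

Call:
{"api": "servo_tool", "payload": {
  "targets": "-0.1 0 0 0 6; -0.2 0 0 0 6; -0.2 0 0 0 6"
}}

```text
clock: 7.75
tcp_pos: [0.6204, -0.0715, 0.0783]
tcp_rot: [3.142, 0.0, -2.969]
force: [0.6, -0.2, -4.5]
gripper_width: 0.0655
grasp_force: 68.0
```

Call:
{"api": "servo_tool", "payload": {
  "targets": "-0.1 0 0 0 6; -0.15 0 0 0 6; -0.15 0 0 0 6"
}}

```text
clock: 8.05
tcp_pos: [0.6214, -0.0713, 0.0782]
tcp_rot: [3.141, -0.001, -2.969]
force: [-2.5, -0.4, -3.3]
gripper_width: 0.0656
grasp_force: 68.0
```

Call:
{"api": "servo_tool", "payload": {
  "targets": "-0.1 0 0 0 6; -0.1 0 0 0 6"
}}

```text
clock: 8.25
tcp_pos: [0.6216, -0.0712, 0.0781]
tcp_rot: [3.141, -0.003, -2.969]
force: [-7.0, -1.7, -0.4]
gripper_width: 0.0655
grasp_force: 68.2
```

Call:
{"api": "servo_tool", "payload": {
  "targets": "-0.1 0 0 0 6; -0.1 0 0 0 6"
}}

```text
clock: 8.45
tcp_pos: [0.6218, -0.0711, 0.078]
tcp_rot: [3.141, -0.005, -2.969]
force: [-10.2, -3.6, 0.9]
gripper_width: 0.0654
grasp_force: 68.4
```

Contact with the riser is clear. Now I ease the push, set the jar on the shelf and open.

Call:
{"api": "servo_tool", "payload": {
  "targets": "0.15 0 0 0 6; 0.15 0 0.1 0 6; 0.15 0 0.2 0 6; 0.15 0 0.25 0 6; 0.15 0 0.25 0 6"
}}

```text
clock: 8.95
tcp_pos: [0.6215, -0.0711, 0.0765]
tcp_rot: [3.141, -0.001, -2.969]
force: [-9.0, -1.2, 5.5]
gripper_width: 0.0655
grasp_force: 69.2
```

Call:
{"api": "servo_tool", "payload": {
  "targets": "0 0 0 0 7; 0 0 0 0 7.5; 0 0 0 0 8.54; 0 0 0 0 8.54; 0 0 0 0 8.54; 0 0 0 0 8.54; 0 0 -0.5 0 8.54; 0 0 -1.5 0 8.54"
}}

```text
clock: 9.75
tcp_pos: [0.6219, -0.0711, 0.0908]
tcp_rot: [3.141, -0.001, -2.969]
force: [-0.1, 0.1, 0.4]
gripper_width: 0.0852
grasp_force: 0.0
```

Call:
{"api": "servo_tool", "payload": {
  "targets": "0 0 -2 0 8.54; 0 0 -5 0 8.54; 0 0 -8 0 8.54; 0 0 -11 0 8.54; 0 0 -14 0 8.54; 0 0 -14 0 8.54"
}}

```text
clock: 10.35
tcp_pos: [0.6235, -0.0714, 0.236]
tcp_rot: [-3.139, 0.007, -2.969]
force: [0.4, 0.6, -0.4]
gripper_width: 0.0856
grasp_force: 0.0
```

```bash
python3 go.py .4479,-.0163,.20,3.036; python3 - <<'E'
from rig import optics; import cv2,numpy as np
b=optics.grab_frame("side")[150:270,270:430]
cv2.imwrite("pics/c.png",cv2.resize(b,(800,600),interpolation=cv2.INTER_CUBIC))
E
```

```text
t 10.35 pos [ 0.6235 -0.0714  0.236 ] yaw -2.9693736340780967 w 0.08555851827759559 F [ 0.441   0.6142 -0.4452] g 0.0 j6 -1.962322506231109
.4479,-.0163,.20,3.036 -> [16.38  8.45  3.46] turn 15.92
```

View pics/c.png

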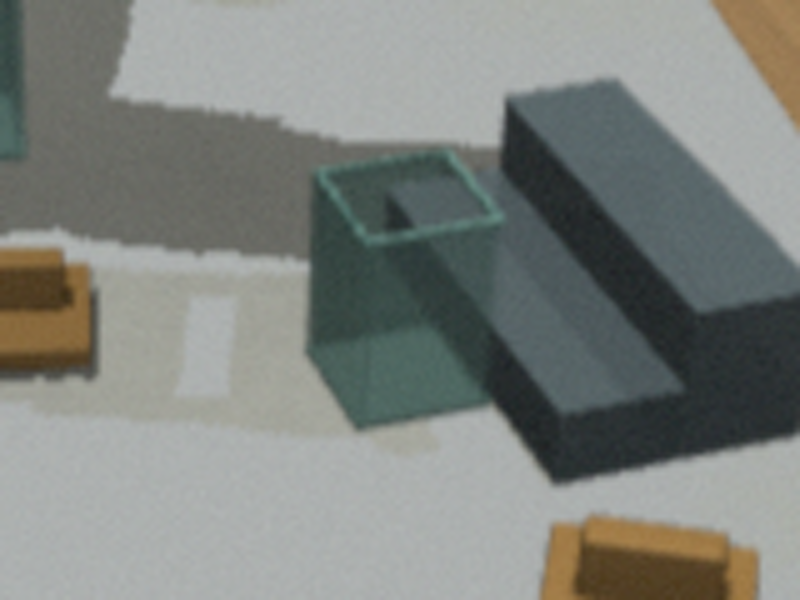

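The jar stands flush against the lower step, with its rim corners at (313,172), (448,152), (503,217) and (370,243) in the crop. Next I move over the lid.

Call:
{"api": "servo_tool", "payload": {
  "targets": "2.5 1.3 0 2 8.54; 5.5 2.8 0 5 8.54; 9 4.5 0 8 8.54; 12 6.2 0 11 8.54; 15 7.8 1 14 8.54; 16.4 8.45 2 15.9 8.54; 16.4 8.45 3 15.9 8.54; 16.4 8.45 3 15.9 8.54"
}}

```text
clock: 11.2
tcp_pos: [0.4461, -0.0161, 0.1997]
tcp_rot: [3.141, -0.002, 3.037]
force: [-0.3, -0.5, 0.2]
gripper_width: 0.0855
grasp_force: 0.0
```

```bash
python3 go.py .4479,-.0163,.044,3.036; python3 - <<'E'
from rig import optics; import cv2,numpy as np
from fit import *
np.set_printoptions(precision=4,suppress=True)
t=optics.grab_frame("top")[100:175,255:355]
cv2.imwrite("pics/d.png",cv2.resize(t,(800,600),interpolation=cv2.INTER_CUBIC))
a=33
o={"side":crop([(-a,a,100,313,172),(a,a,100,448,152),(a,-a,100,503,217),(-a,-a,100,370,243),(-a,-a,0,358,428),(-a,a,0,308,352),(a,-a,0,492,402)],270,150,5)}
print(fit(o,[.62,-.07,.17]))
E
```

```text
t 11.2 pos [ 0.4461 -0.0161  0.1997] yaw 3.037132872818588 w 0.08545028095517242 F [-0.263  -0.5164  0.2154] g 0.0 j6 -1.6505744200707706
.4479,-.0163,.044,3.036 -> [-0.2  -0.01 15.57] turn 0.06
(array([ 0.6228, -0.0685,  0.1811]), np.float64(0.5051457002152311), array([[-0.0848, -0.5496],
       [-0.0649, -1.185 ],
       [ 0.9949,  0.164 ],
       [-0.4849,  0.0023],
       [ 0.0698,  0.5041],
       [-0.3909,  0.0181],
       [ 0.1565,  0.4075]]))
```

View pics/d.png

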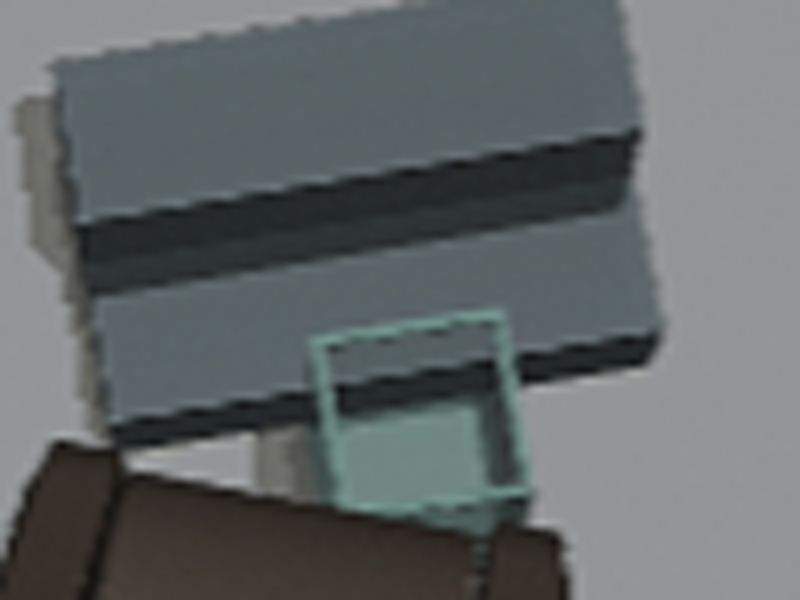

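The top view shows the jar's far edge parallel to the riser front, with rim corners at (308,340), (507,309) and (532,492). I'll fit with both cameras while lowering to the lid handle.

Call:
{"api": "servo_tool", "payload": {
  "targets": "-0.2 0 3 0 8.54; -0.2 0 6 0 8.54; -0.2 0 9 0 8.54; -0.2 0 12 0 8.54; -0.2 0 14 0 8.54; -0.2 0 15 0 8.54; -0.2 0 15.6 0 8.54; -0.2 0 15.6 0 8.54"
}}

```text
clock: 12.05
tcp_pos: [0.4485, -0.0163, 0.0446]
tcp_rot: [3.141, -0.0, 3.036]
force: [-0.6, 0.6, 1.1]
gripper_width: 0.0853
grasp_force: 0.0
```

```bash
python3 go.py .4479,-.0163,.044,3.036; python3 - <<'E'
from fit import *
np.set_printoptions(precision=4,suppress=True)
a=33
o={"side":crop([(-a,a,100,313,172),(a,a,100,448,152),(a,-a,100,503,217),(-a,-a,100,370,243),(-a,-a,0,358,428),(-a,a,0,308,352),(a,-a,0,492,402)],270,150,5)}
o["top"]=crop([(a,a,100,308,340),(a,-a,100,507,309),(-a,-a,100,532,492)],255,100,8)
for k in (o,{"top":o["top"]}): print(fit(k,[.62,-.07,.17])[:2])
E
```

```text
t 12.05 pos [ 0.4485 -0.0163  0.0446] yaw 3.0363146046560416 w 0.0853495316119418 F [-0.5662  0.5776  1.1151] g 0.0 j6 -1.649522306193585
.4479,-.0163,.044,3.036 -> [ 0.06 -0.    0.06] turn 0.02
(array([ 0.6216, -0.0712,  0.1631]), np.float64(0.8164263028346678))
(array([ 0.6185, -0.0729,  0.158 ]), np.float64(0.36864314126529113))
```

Call:
{"api": "servo_tool", "payload": {
  "targets": "0 0 0 0 6; 0 0 0 0 4; 0 0 0 0 2.5; 0 0 0 0 1; 0 0 0 0 1; 0 0 0 0 1; 0 0 0 0 1; 0 0 0 0 1"
}}

```text
clock: 12.85
tcp_pos: [0.4482, -0.0162, 0.0452]
tcp_rot: [3.142, 0.001, 3.036]
force: [-0.9, -0.3, 8.3]
gripper_width: 0.015
grasp_force: 59.3
```

Call:
{"api": "servo_tool", "payload": {
  "targets": "0 0 0 0 1; 0 0 0 0 1; 0 0 0 0 1; 0 0 -0.3 0 1; 0 0 -1 0 1; 0 0 -2 0 1; 0 0 -2 0 1"
}}

```text
clock: 13.55
tcp_pos: [0.4486, -0.0163, 0.0661]
tcp_rot: [-3.142, 0.002, 3.036]
force: [0.4, 0.9, -2.5]
gripper_width: 0.0145
grasp_force: 58.6
```

Call:
{"api": "servo_tool", "payload": {
  "targets": "0 0 -2 0 1; 0 0 -4.5 0 1; 0 0 -7 0 1; 0 0 -9.5 0 1; 0 0 -11.5 0 1; 0 0 -12.5 0 1; 0 0 -12.5 0 1"
}}

```text
clock: 14.25
tcp_pos: [0.4484, -0.0163, 0.1906]
tcp_rot: [-3.142, 0.002, 3.036]
force: [0.0, 0.2, -0.6]
gripper_width: 0.0148
grasp_force: 58.6
```

```bash
python3 go.py .622,-.0711,.19,3.313
```

```text
t 14.25 pos [ 0.4484 -0.0163  0.1906] yaw 3.0362202000542555 w 0.014823931958948924 F [ 0.0016  0.1581 -0.6444] g 58.60640823841095 j6 -1.649197092734235
.622,-.0711,.19,3.313 -> [-17.84  -3.63   0.1 ] turn -15.86
```

Call:
{"api": "servo_tool", "payload": {
  "targets": "-2 -0.4 0 -2 1; -5 -1 0 -5 1; -8 -1.6 0 -8 1; -11 -2.2 0 -11 1; -14 -2.8 0 -13 1; -16.5 -3.4 0 -15 1; -17.8 -3.6 0 -15.9 1; -17.8 -3.6 0 -15.9 1"
}}

```text
clock: 15.05
tcp_pos: [0.622, -0.0712, 0.1876]
tcp_rot: [3.141, -0.002, -2.97]
force: [-0.8, 0.3, -1.2]
gripper_width: 0.015
grasp_force: 58.6
```

Call:
{"api": "servo_tool", "payload": {
  "targets": "0 0 1.5 0 1; 0 0 3 0 1; 0 0 3.5 0 1; 0 0 3.5 0 1; 0 0 3.5 0 1"
}}

```text
clock: 15.55
tcp_pos: [0.6213, -0.0707, 0.1551]
tcp_rot: [3.142, 0.0, -2.97]
force: [0.5, -0.2, -1.4]
gripper_width: 0.0146
grasp_force: 58.7
```

```bash
python3 go.py .622,-.0711,.137,3.313; python3 - <<'E'
from rig import optics; import cv2,numpy as np
b=optics.grab_frame("side")[140:260,280:440]
cv2.imwrite("pics/e.png",cv2.resize(b,(800,600),interpolation=cv2.INTER_CUBIC))
E
```

```text
t 15.55 pos [ 0.6213 -0.0707  0.1551] yaw -2.969560444761039 w 0.014635094340010852 F [ 0.5442 -0.1671 -1.3705] g 58.65396201610565 j6 -1.961749816541398
.622,-.0711,.137,3.313 -> [-0.06 -0.06  1.81] turn 0.04
```

View pics/e.png

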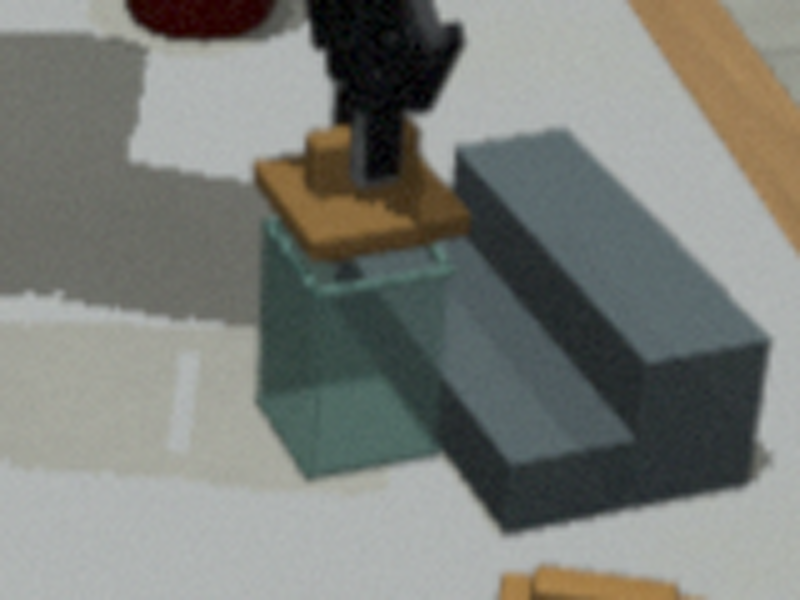

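The lid hovers level about 1 cm above the rim, with slab corners at (257,162), (312,245) and (470,210). The rim's near corner is at (320,292) and its right corner at (453,265). A side-only fit of both gives the relative offset.

```bash
python3 - <<'E'
from fit import *
np.set_printoptions(precision=4,suppress=True)
a=37;h=130
l={"side":crop([(-a,a,h,256,162),(-a,-a,h,313,246),(a,-a,h,470,211),(-a,-a,h-12,317,262),(a,-a,h-12,468,234)],280,140,5)}
a=33
j={"side":crop([(-a,a,100,265,217),(-a,-a,100,320,292),(a,-a,100,453,266),(-a,-a,0,308,478),(-a,a,0,258,402),(a,-a,0,440,452)],280,140,5)}
for o in(l,j):
    p,e,E=fit(o,[.62,-.07,.17]); print(p,e); print(E.T)
E
```

```text
[ 0.6214 -0.0691  0.1984] 0.6926805624105288
[[-1.2997  0.2888  0.6483 -0.7423  0.6466]
 [-0.3631 -1.0235  0.1078  0.6017  0.2884]]
[ 0.6231 -0.0671  0.1761] 0.4042524750549688
[[-0.4067 -0.5576  0.9559  0.0022 -0.3147  0.5216]
 [ 0.09   -0.166   0.0806  0.1137 -0.3652  0.1067]]
```

Call:
{"api": "servo_tool", "payload": {
  "targets": "-0.1 0 0.4 0 1; -0.1 0 0.8 0 1; -0.1 0 1 0 1; -0.1 0 1.2 0 1; -0.1 0 1.2 0 1"
}}

```text
clock: 16.1
tcp_pos: [0.6222, -0.0706, 0.1425]
tcp_rot: [3.141, -0.0, -2.97]
force: [0.3, -0.6, -1.4]
gripper_width: 0.0144
grasp_force: 58.6
```

Call:
{"api": "servo_tool", "payload": {
  "targets": "0 0 0.1 0 1; 0 0 0.2 0 1; 0 0 0.3 0 1; 0 0 0.3 0 1"
}}

```text
clock: 16.5
tcp_pos: [0.6223, -0.0706, 0.1397]
tcp_rot: [3.141, -0.0, -2.97]
force: [0.6, 0.2, -1.7]
gripper_width: 0.0145
grasp_force: 58.6
```

The plug is inside the mouth with no force on it. Now the last few millimetres.

Call:
{"api": "servo_tool", "payload": {
  "targets": "0 0 0.1 0 1; 0 0 0.2 0 1; 0 0 0.2 0 1"
}}

```text
clock: 16.8
tcp_pos: [0.6223, -0.0706, 0.1376]
tcp_rot: [3.141, -0.0, -2.97]
force: [0.7, 0.1, -1.1]
gripper_width: 0.015
grasp_force: 58.7
```

Call:
{"api": "servo_tool", "payload": {
  "targets": "0 0 0.05 0 1; 0 0 0.1 0 1; 0 0 0.1 0 1"
}}

```text
clock: 17.1
tcp_pos: [0.6224, -0.0706, 0.1373]
tcp_rot: [-3.141, 0.001, -2.969]
force: [-2.1, 0.7, 5.3]
gripper_width: 0.0147
grasp_force: 59.4
```

Seated with about 6 N at the expected height. I'll release and retreat.

Call:
{"api": "servo_tool", "payload": {
  "targets": "0 0 0 0 2; 0 0 0 0 2.5; 0 0 0 0 3; 0 0 0 0 4; 0 0 0 0 4; 0 0 -0.5 0 4; 0 0 -1.5 0 4; 0 0 -3 0 4"
}}

```text
clock: 17.9
tcp_pos: [0.6222, -0.0705, 0.1673]
tcp_rot: [3.141, -0.001, -2.97]
force: [-0.1, -0.1, 0.0]
gripper_width: 0.0404
grasp_force: 0.0
```

Call:
{"api": "servo_tool", "payload": {
  "targets": "0 0 -3 0 4; 0 0 -6 0 4; 0 0 -9 0 4; 3 0 -10 0 4; 7 0 -10 0 4; 11 0 -10 0 4; 14 0 -10 0 4; 14 0 -10 0 4"
}}

```text
clock: 18.7
tcp_pos: [0.4817, -0.0947, 0.2681]
tcp_rot: [-3.141, 0.0, -2.97]
force: [0.5, 0.3, 0.6]
gripper_width: 0.0398
grasp_force: 0.0
```

```bash
python3 go.py; python3 - <<'E'
from rig import optics; import cv2,numpy as np
b=optics.grab_frame("side")[110:260,240:440]; t=optics.grab_frame("top")[90:240,250:450]
r=lambda i:cv2.resize(i,(400,300),interpolation=cv2.INTER_CUBIC)
z=cv2.resize(b[45:120,60:160],(800,300*2),interpolation=cv2.INTER_CUBIC)[:300]
cv2.imwrite("pics/f.png",np.vstack([np.hstack([r(b),r(t)]),cv2.resize(b[40:98,50:205],(800,300),interpolation=cv2.INTER_CUBIC)]))
E
```

```text
t 18.7 pos [ 0.4817 -0.0947  0.2681] yaw -2.9704890620151945 w 0.039804336524398694 F [0.4532 0.2624 0.5547] g 0.0 j6 -2.0705468929117545
```

View pics/f.png

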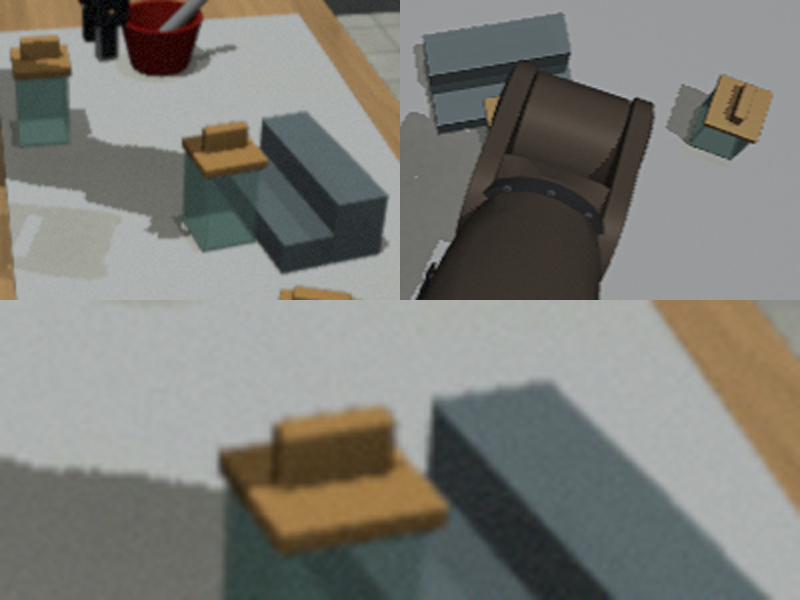

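The lid sits flat on the rim at about (225,150) in the upper-left panel, the jar is against the step, and the bystanders are unmoved. The gripper is clear, so I'll hand in.

```bash
python3 -c "
from rig import ticket; print(ticket.job_done())"
```

```text
the job is handed in; nothing more can be done
None
```

I handed the job in at about 19 s: the open jar stands flush against the riser's lower step with the bamboo lid seated level on it. The bystanders looked unmoved in the pictures; no verdict was returned.

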